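Close the corner clamp on a frame sample: cam to its low point, slide home, cam locked

TASK

Clamp the black lacquered frame sample in the blue corner clamp: with the fingertips, swing the red-knobbed cam lever from its locked stop right round to its other stop so that the cam's low point faces the slide, and only then push the slide forward by the black plate at its tail until its jaw has the sample fully home against both fences; then swing the lever all the way back to its locked stop. This is all pushing: pick nothing up, keep your fingers off the lacquered sample itself, and leave the brass ring, the walnut dowel and the wax pot where they are.

Things in the scene. Friction and masses are not known exactly. Their poses are not given: they have to be found in the camera images.
- clamp: blue bench corner clamp, screwed down, 420 mm long. Origin on the bench under the slide's centre line; x = the slide's forward direction (to the corner of the two aluminium fences), y left, z up. Bed top z = 12 mm, reaching back to x = -180, y = -110 to 50. Faces of the 28 mm high fences meet at 90 degrees at x = 200, y = 0. The slideway (up to z = 40) covers x = -95 to 0, y = -31 to 31 mm
- slide (a joint): travel of the follower slide in m: 0 = fully back, grows forward; 0.070 = jaw home with the sample against both fences (the free stroke ends at 0.078). Starts between 0 and 0.025. With the cam at its low point it needs about 2 N plus about 1 N for the sample, and stays where it is left; with the cam locked it is held fast (against about 40 N)
- push_face (a point): centre of the rear face of the upright black plate at the tail of the slide: 38 mm wide, 12 mm thick, reaching from 14 to 62 mm above the bench; this point is 40 mm above the bench. Push here along the clamp's x axis
- cam (a joint): angle of the steel cam plate and its lever, rad: 0 = locked, the cam's nose (high point) presses the brass shoe on the slide's bar; grows anticlockwise from above to 1.92 at the other stop, where the cam's round back (low point) faces the shoe and the slide is free. Starts at 0 to 0.12. Turning takes about 4 N at the knob, 6 N over the 0.45 rad next to locked; it stays where it is left
- cam_pivot (a point): vertical axis of the cam, on the hub at 38 mm above the bench; at x = -48, y = -38 mm in the clamp's frame. Two 7 mm stop pins, 42 mm high, stand 32 mm from it just past the ends of the lever's swing
- knob (a point): upright red knob on the lever's end, 18 mm in diameter, 34 to 66 mm above the bench (this point at 50), 75 mm from the cam's axis. The lever (12 mm wide, 34 to 42 mm above the bench) joins it to the hub. In the clamp's frame it points at 205 degrees (back and right) when locked, at 315 degrees (forward and right) with the cam low, and swings between them over the clamp's right side
- sample: black lacquered picture-frame corner sample with a gilt inner edge, lying loose on the clamp's bed: two legs 125 mm long, 35 mm wide and 24 mm thick, joined at 90 degrees. Origin: its outer corner, at the underside; x points out through that corner (forward in the clamp). Fully home the origin is at x = 200, y = 0 mm in the clamp's frame, with the axes parallel; it starts 10 to 16 mm short of that
- ring: bystander: brass hanging ring, 40 mm across, 6 mm thick, lying flat; origin at the centre of its underside
- dowel: bystander: round walnut sanding dowel, 25 mm in diameter and 150 mm long, lying along its x axis; origin under its middle
- pot: bystander: small amber wax pot with a steel lid, 44 mm in diameter and 42 mm high; origin at the centre of its underside
Things that resemble listed ones, but are neither listed nor needed, are in the scene too. There is more than one size of the sample; the job needs the middle-sized.

How it is judged:
On the way, in this order (a step that is already met when the one before it is completed fails the run):
1. the cam is turned to its low point before the slide has been pushed (value of joint cam above 1.65 rad and distance of push_face from where it was at the start of the episode below 0.006 m), for 0.2 s.
2. the slide is pushed forward with the cam still low, until the sample is home against both fences (value of joint cam above 1.5 rad and value of joint slide above 0.0675 m and x of sample in the frame of clamp above 0.1975 m), for 0.2 s.
At the end, for the whole second after the job is handed in: The cam lever is back within 0.2 rad of its locked stop, the slide within 2.5 mm of home (0.070), the frame sample's outer corner within 2.5 mm of the fences' corner along the slide and 3 mm sideways and square to it within 0.04 rad, everything at rest (value of joint cam below 0.2 rad and value of joint slide above 0.0675 m and x of sample in the frame of clamp above 0.1975 m and y of sample in the frame of clamp between -0.003 and 0.003 m and angle between the x axis of sample and the x axis of clamp, either way round below 0.04 rad and linear speed of sample below 0.01 m/s and velocity of joint cam below 0.05 rad/s and velocity of joint slide below 0.005 m/s); the robot touches nothing.
It fails at once if the slide is pushed on while the cam is not at its low point (value of joint cam below 1.4 rad and distance of push_face from where it was at the start of the episode above 0.008 m and value of joint slide below 0.066 m).
It fails at once if the robot touches the lacquered sample (contact force between any of the fingers, the arm and sample above 0.5 N).
It fails at once if the sample is lifted off the clamp's bed (height (world z) of sample above 0.02 m or angle between sample's own z axis and vertical above 0.15 rad).
It fails at once if the ring, the dowel or the pot is moved or picked up (distance of any of ring, dowel, pot from where it was at the start of the episode above 0.015 m).
It also fails if it takes over 51 s, if anything falls off the work surface, if the arm or the gripper's body presses on something with over 40 N, if the wrist force passes 120 N, or if a joint passes its speed limit or range.

ROBOT

A 6-joint arm with a two-finger parallel gripper is mounted at the origin on the work surface. World frame = base frame: x ahead of the robot, y to its left, z up, the work surface at z = 0. Lengths are in m, angles in rad, forces in N, time in s.
With the tool pointing down it reaches from about 0.35 to 0.775 m from the base axis. Payload 5.5 kg.
Tool frame: the origin (TCP) lies at the very end of the fingers, on their centre line; the grasp point (between the pads) lies ctrl.grasp_offset behind it (ctrl.grasp_offset is the distance from the TCP to the grasp point, in m); z points along the fingers, y is the direction in which the jaws open and shut (so a half turn about z gives the same grasp; the last joint's range is limited). The gripper opens to 85 mm and grips with 20 to 120 N. Pads are 22 mm wide; open, the fingers measure 114 mm over their backs; the gripper's body (76 mm by 85 mm) begins 54 mm behind the grasp point. The pads swing forward as they close: fully open they stand 13 mm farther back than shut.
Start: joints at [-1.315, 0.313, 0.046, 1.304, 0, 1.431], TCP at [0.222, -0.531, 0.204] pointing down, gripper open.
Joint ranges: [-2.76, 2.76], [-0.86, 1.69], [-1.03, 1.26], [-2.2, 2.34], [-1.47, 1.5], [-3.14, 3.14]. Speed limits (rad/s): [2.57, 2.57, 3.14, 3.14, 3.14, 3.14].

INTERFACE

Orientations are given as a rotation vector (axis times angle).
In Python, from rig import ctrl, vision, finder gives the robot as it stands.
- The arm moves only by the shell command python3 -m pendant 'ROWS' [OPENING] [FORCE]. ROWS is JSON, a list of rows, each an object with "travel": the shift along the tool's x, y, z in m, a list of three; "yaw": the turn about the tool's z in rad. In form: [{"travel": [x, y, z], "yaw": yaw}, ...]. A call has 1 to 12 rows; each row shifts and turns the pose as measured when the row begins, along the tool's axes as they then stand; what a row does not reach is not made up. A row lasts 1/12 s, in which the tool goes at most 41.7 mm and 7.16 degrees, less where a joint would pass 70% of its speed; a pose out of reach is approached as far as the arm can. A call is refused whole if a number of a shift passes 0.0417 or a number of a turn 0.125, either way. A call with a gripper value outside its range is refused whole. OPENING is the opening, from -1 (shut) to 1 (fully open), set as the call begins (- or left out, the last holds). The fingers move at their own pace and stop on an object; FORCE is the grip in N (left out, the last holds). Time passes only in rows, so rows that do not move let the fingers close. It gives the time, the measured TCP pose, the force and the opening at its end, in the units of the state.
- ctrl.get_obs(): the state, without advancing time (a new reading comes with each control period).
- vision.capture(name): name is "side" or "top" or "wrist"; returns (picture, depth): 420x560x3 uint8, red, green, blue; 420x560 float32, m along the optical axis (not along the pixel's ray), 0 where there is no reading.
- vision.camera_model(name): a dict with "fx", "fy", "cx", "cy" (pixels), "distortion" ([k1, k2, p1, p2, k3] as OpenCV has them; the pictures are not rectified), "R" (3x3) and "t" (3): a world point X has camera coordinates R X + t. Camera axes: x right, y down, z forward; pixel columns grow to the right and rows downward; lengths in m; the calibration is good to about 2 mm. A picture is of the moment at which its call begins: read the wrist's pose just before it. camera_model takes no time and is no camera call; for the wrist camera it gives the pose at the moment of the call.
- ctrl.close_job(): hands the job in, once; it reports no verdict.
Trained networks look in the newest picture that a camera, given by its name, has taken for a name from the list of things; names that differ only in an ending like _2 or _b are one class to them, and where a whole thing is asked for, a point or a joint stands for the part that bears it (a point fixed in the world has none). Each returns a list of dicts, best first, with "p" (0 to 1); they miss things now and then, are a little off and sometimes report something else, mostly with a low value. They report only what shows in the picture. A call takes as long as a camera call. They do not tell look-alikes from the thing itself.
- finder.trace(camera, name): "region" (420x560 bool, what is visible of it) and "bbox" ([left, top, width, height] in pixels, round what is visible of it).
The state is a dict: "time_s": time; "q": joint angles; "qd": joint speeds; "joint_torque": joint torques, N m; "ee_pos": TCP position; "tcp_rot": TCP orientation; "contact_force": force on the tool from outside, world axes, zero at the start; "torque": the same for the moment, N m; "width": finger opening in m.
Only numpy, scipy, OpenCV 4.12 (cv2) and the standard library are available. Lean on these libraries where they do the work, as an engineer would, in place of code of your own. Each camera call takes 0.05 s, during which the arm holds its last target. There are 200 camera calls.

## Working session

There is one attempt and no reset: what is moved stays moved. The work goes in short steps, Python scripts to look and compute and a shell command to move; the robot and the scene stay as the last step left them, time stands still between calls to the robot, and variables do not carry over. Pictures are saved under pics/ and viewed, about 8 in all and at most 12, crops included, and the job is handed in when it is done.

```bash
mkdir -p pics; ls
cat > h.py <<'E'
import numpy as np, cv2
from rig import ctrl, vision, finder
def cap(n):
    m=vision.camera_model(n); im,d=vision.capture(n); return im,d,m
def save(im,p): cv2.imwrite('pics/'+p,im[:,:,::-1])
def world(m,d,u,v):
    u=np.atleast_1d(u).astype(float);v=np.atleast_1d(v).astype(float)
    K=np.array([[m['fx'],0,m['cx']],[0,m['fy'],m['cy']],[0,0,1]])
    n=cv2.undistortPoints(np.stack([u,v],1)[:,None],K,np.array(m['distortion']))[:,0]
    z=d[v.astype(int),u.astype(int)]
    P=np.c_[n*z[:,None],z]
    return (P-np.array(m['t']))@np.array(m['R'])
def proj(m,X):
    K=np.array([[m['fx'],0,m['cx']],[0,m['fy'],m['cy']],[0,0,1]])
    return cv2.projectPoints(np.array(X,float).reshape(-1,3),cv2.Rodrigues(np.array(m['R']))[0],np.array(m['t']),K,np.array(m['distortion']))[0][:,0]
E
python3 - <<'E'
from h import *
ims=[]
for n in ['top','side']:
    im,d,m=cap(n); save(im,n+'0.png'); np.savez('/tmp/'+n,im=im,d=d)
    for k in ['clamp','push_face','cam','knob','slide','sample','ring','dowel','pot']:
        for r in finder.trace(n,k)[:3]:
            ys,xs=np.nonzero(r['region']); ok=d[ys,xs]>0
            W=world(m,d,xs[ok],ys[ok])
            print(n,k,round(r['p'],2),r['bbox'],np.median(W,0).round(3),W[:,2].max().round(3))
o=ctrl.get_obs();print(o)
E
```

```text
pics
top clamp 0.72 [217.3, 147.7, 229.3, 138.2] [ 0.583 -0.052  0.012] 0.068
top clamp 0.55 [234.9, 172.8, 65.5, 92.5] [0.549 0.074 0.032] 0.043
top push_face 0.69 [290.4, 191.2, 152.7, 42.3] [ 0.572 -0.092  0.031] 0.066
top cam 0.57 [354.2, 156.5, 51.3, 45.6] [ 0.621 -0.106  0.042] 0.068
top knob 0.73 [359.9, 156.6, 47.8, 44.4] [ 0.623 -0.108  0.042] 0.068
top knob 0.25 [212.7, 147.5, 232.3, 139.8] [ 0.583 -0.051  0.012] 0.068
top slide 0.96 [288.0, 187.0, 157.6, 42.1] [ 0.573 -0.088  0.031] 0.066
top slide 0.16 [212.1, 148.0, 230.6, 137.8] [ 0.584 -0.053  0.012] 0.068
top sample 0.98 [47.9, 139.6, 107.6, 110.9] [0.552 0.35  0.027] 0.038
top sample 0.96 [233.3, 173.1, 66.5, 91.7] [0.548 0.073 0.032] 0.043
top sample 0.65 [218.2, 316.6, 50.8, 61.4] [0.307 0.103 0.013] 0.02
top ring 0.59 [401.4, 101.8, 17.3, 19.7] [ 0.767 -0.184  0.005] 0.009
top dowel 0.82 [367.8, 243.2, 88.3, 30.5] [ 0.491 -0.181  0.022] 0.028
top dowel 0.64 [353.0, 156.4, 54.3, 45.5] [ 0.622 -0.107  0.042] 0.068
top pot 0.78 [329.8, 91.3, 20.5, 28.3] [ 0.763 -0.05   0.041] 0.046
top pot 0.33 [215.4, 148.8, 227.6, 
[... 914 characters left out ...]
 156.8, 18.1, 27.0] [ 0.759 -0.042  0.03 ] 0.045
{'time_s': 1.0, 'q': array([-1.31460361e+00,  3.13180249e-01,  4.61191309e-02,  1.30362208e+00,
       -1.51419827e-05,  1.43118066e+00]), 'qd': array([ 0.00020847,  0.00022458,  0.00129017,  0.0006479 ,  0.00036921,
       -0.00096153]), 'joint_torque': array([-7.62006621e-04, -4.80474329e+01,  2.98820060e+01,  2.64614146e-04,
       -1.16820006e-04,  2.66593531e-06]), 'ee_pos': array([ 0.22168282, -0.530595  ,  0.20404227]), 'tcp_rot': array([ 3.08015968e+00,  6.17661428e-01, -1.33923396e-05]), 'contact_force': array([0.77842226, 0.34033327, 0.18182994]), 'torque': array([ 0.07405502, -0.03138395,  0.03593762]), 'width': 0.08550596873283911}
```

View pics/top0.png

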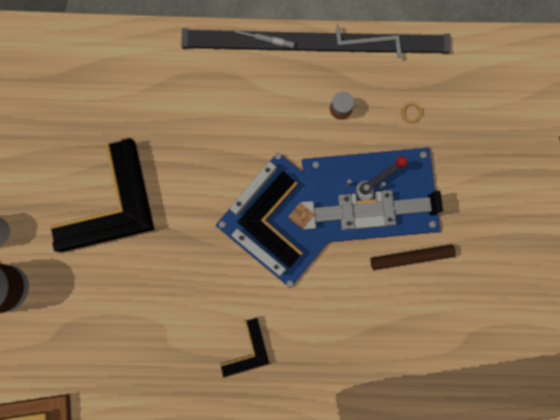

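View pics/side0.png

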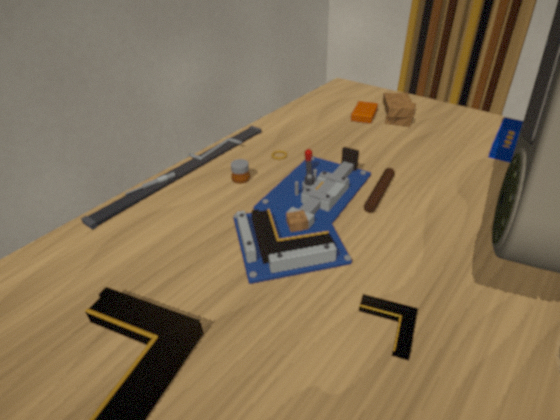

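Two look-alikes for the sample: the large corner at top (130,195) and the small one at (247,347). The middle-sized one already lies in the clamp at (268,220). The lever is at (365–402,188–162), the tail plate at (436,203), and the ring, pot, dowel at (412,113), (343,105), (413,257). Next I'll measure the clamp pose.

```bash
cat > fit.py <<'E'
from h import *
from scipy.optimize import least_squares
from scipy.spatial import cKDTree
def measure(n,im,d,m,c0=None):
    H,Wd=d.shape; v,u=np.nonzero(d>0); W=world(m,d,u,v); C=im[v,u].astype(int)
    r,g,b=C.T
    box=(W[:,0]>.38)&(W[:,0]<.78)&(W[:,1]>-.3)&(W[:,1]<.22)
    red=box&(r>130)&(g<60)&(b<60)&(W[:,2]>.055)
    print(n,'knob',red.sum(),W[red].mean(0).round(4),W[red].min(0).round(4),W[red].max(0).round(4))
    pl=box&(C.max(1)<70)&(W[:,2]>.056)&(W[:,2]<.075)&(W[:,1]<-.12)
    if pl.sum(): print('plate',pl.sum(),W[pl].mean(0).round(4),cv2.minAreaRect(W[pl][:,:2].astype(np.float32)))
    blue=box&(b>90)&(r<60)&(b>g*1.4)&(abs(W[:,2]-.012)<.008)
    print('blue z',np.median(W[blue][:,2]))
    return W,C,red,pl,blue
if __name__=='__main__':
    z=np.load('/tmp/top.npz');m=vision.camera_model('top')
    W,C,red,pl,blue=measure('top',z['im'],z['d'],m)
    B=W[blue][:,:2]
    # outer edge lines of rear rectangle: extreme blue pts in rough clamp frame, th rough 93deg
    th=np.pi/2
    a=world(m,z['d'],[302,435],[215,203]); print('jaw,plate',a.round(4))
    dd=a[0]-a[1]; th=np.arctan2(dd[1],dd[0])
    for it in range(4):
        e=np.array([np.cos(th),np.sin(th)]); f=np.array([-e[1],e[0]])
        P=np.c_[B@e,B@f]; res=[]
        x0=np.percentile(P[:,0],.2)
        # rear edge: min x per y bin ; side edges: per x bin
        def edge(c,o,lo,hi,sgn):
            pts=[]
            for q in np.arange(lo,hi,.006):
                s=(P[:,c]>q)&(P[:,c]<q+.006)
                if s.sum()>3: pts.append((q+.003, sgn*np.max(sgn*P[s][:,o])))
            pts=np.array(pts); k=np.polyfit(*pts.T,1)
            r=abs(np.polyval(k,pts[:,0])-pts[:,1]); k=np.polyfit(*pts[r<=np.median(r)*2.5].T,1); return k,np.polyval(k,(lo+hi)/2),len(pts),np.median(r)
        ymin,ymax=np.percentile(P[P[:,0]<x0+.06][:,1],[.5,99.5])
        kr=edge(1,0,ymin+.015,ymax-.015,-1)
        ks=edge(0,1,x0+.01,x0+.15,-1); kl=edge(0,1,x0+.01,x0+.12,1)
        print(np.degrees(th),'rear',kr,'right',ks,'left',kl)
        th+=np.arctan((ks[0][0]+kl[0][0]-kr[0][0])/3)
    e=np.array([np.cos(th),np.sin(th)]); f=np.array([-e[1],e[0]])
    print('width',kl[1]-ks[1])
    ox=kr[1]+.18; oy=(kl[1]-.05+ks[1]+.11)/2
    O=e*ox+f*oy; print('ORIGIN',O,'th',th)
    for nm,s in [('knob',red),('plate',pl)]:
        D=W[s][:,:2]-O; q=np.c_[D@e,D@f]; print(nm,q.mean(0).round(4),q.min(0).round(4),q.max(0).round(4))
    # overlay
    im=z['im'].copy()
    def T(x,y,zz): p=O+e*x+f*y; return [p[0],p[1],zz]
    pts=[T(-.18,-.11,.012),T(-.18,.05,.012),T(.2,0,.04),T(.1,-.1,.04),T(.1,.1,.04),T(-.048,-.038,.042),T(-.095,-.031,.04),T(-.095,.031,.04),T(0,.031,.04),T(0,-.031,.04)]
    for p in proj(m,pts): cv2.circle(im,tuple(np.round(p*8).astype(int).tolist()),12,(0,255,0),-1,shift=3)
    save(cv2.resize(im[130:300,200:460],None,fx=3,fy=3),'fit0.png')
E
python3 fit.py
```

```text
top knob 32 [ 0.6554 -0.1523  0.0648] [ 0.6507 -0.1566  0.0606] [ 0.6604 -0.1481  0.0684]
plate 150 [ 0.586  -0.2148  0.0611] ((0.6129319071769714, -0.1972719430923462), (0.10148918628692627, 0.024063289165496826), 32.57521057128906)
blue z 0.011265065061723568
jaw,plate [[ 0.5594  0.0186  0.0377]
 [ 0.5829 -0.2113  0.0581]]
95.83060433050211 rear (array([ 0.0396114 , -0.25822764]), np.float64(-0.2816530490125816), 21, np.float64(0.04565905697994621)) right (array([ 0.01425645, -0.66483847]), np.float64(-0.6677492380763558), 24, np.float64(0.0004214157427449017)) left (array([ 0.01390547, -0.51081803]), np.float64(-0.513865717137761), 19, np.float64(0.0003625001200724398))
95.61193656778818 rear (array([ 0.05950783, -0.24345555]), np.float64(-0.278704560720276), 21, np.float64(0.04465339681003344)) right (array([ 0.01862239, -0.66482684]), np.float64(-0.6685889701374913), 24, np.float64(0.00039206041428940797)) left (array([ 0.01776115, -0.51084807]), np.float64(-0.514702623483306), 19, np.float64(0.00036753190051419526))
95.17030396280957 rear (array([ 0.05183857, -0.24332005]), np.
[... 151 characters left out ...]
oat64(0.0003941075041926645)) left (array([ 0.02552566, -0.51093961]), np.float64(-0.5163695000937637), 19, np.float64(0.00037650009277612195))
95.17911508252166 rear (array([ 0.05199161, -0.24332262]), np.float64(-0.2742189788888204), 21, np.float64(0.0442104790046835)) right (array([ 0.02661938, -0.66484748]), np.float64(-0.6701131993505745), 24, np.float64(0.00039406608839892554)) left (array([ 0.0253722 , -0.51093699]), np.float64(-0.5163365770780313), 19, np.float64(0.00037639916764020676))
width 0.15377662227254318
ORIGIN [ 0.56943055 -0.04299226] th 1.6611889244417237
knob [-0.1166 -0.0757] [-0.1208 -0.0808] [-0.1126 -0.071 ]
plate [-0.1726 -0.001 ] [-0.1801 -0.0689] [-0.1235  0.0177]
```

View pics/fit0.png

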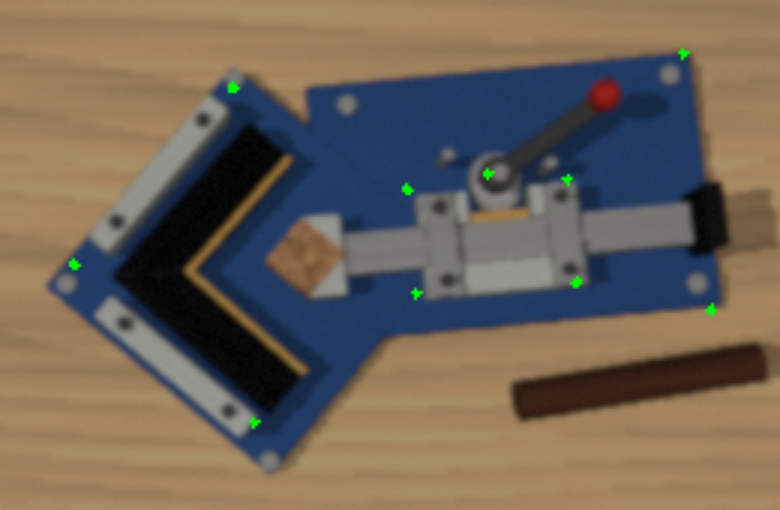

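The pictured clamp and sample choice are clear: the middle-sized sample is the one in the clamp. The rear-edge fit was poor, so I'll go above with closed fingers for a wrist look.

```bash
python3 -m pendant '[{"travel":[0.0314,-0.0139,-0.005],"yaw":0},{"travel":[0.0314,-0.0139,-0.005],"yaw":0},{"travel":[0.0314,-0.0139,-0.005],"yaw":0},{"travel":[0.0314,-0.0139,-0.005],"yaw":0},{"travel":[0.0314,-0.0139,-0.005],"yaw":0},{"travel":[0.0314,-0.0139,-0.005],"yaw":0},{"travel":[0.0314,-0.0139,-0.005],"yaw":0},{"travel":[0.0314,-0.0139,-0.005],"yaw":0},{"travel":[0.0314,-0.0139,-0.005],"yaw":0},{"travel":[0.0314,-0.0139,-0.005],"yaw":0},{"travel":[0.0314,-0.0139,-0.005],"yaw":0},{"travel":[0.0314,-0.0139,-0.005],"yaw":0}]' -1 40
cat > wr.py <<'E'
from fit import *
import sys
o=ctrl.get_obs()
print(o['time_s'],o['ee_pos'].round(4),o['tcp_rot'].round(4),o['width'],o['contact_force'].round(2))
im,d,m=cap('wrist'); np.savez('/tmp/wrist',im=im,d=d,**{k:np.array(m[k]) for k in m}); save(im,sys.argv[1])
print('grasp_offset',ctrl.grasp_offset)
measure('wrist',im,d,m)
E
python3 wr.py w1.png
```

```text
time_s: 2.0
ee_pos: [0.5134, -0.2258, 0.2649]
tcp_rot: [3.083, 0.594, -0.0]
contact_force: [0.5, -0.5, 0.7]
width: -0.0001
2.0 [ 0.5134 -0.2258  0.2649] [ 3.0827e+00  5.9380e-01 -1.0000e-04] -7.329431742681966e-05 [ 0.51 -0.54  0.74]
grasp_offset 0.0187
wrist knob 125 [ 0.6537 -0.1516  0.0652] [ 0.6468 -0.158   0.0592] [ 0.6623 -0.1453  0.0681]
plate 303 [ 0.5852 -0.2154  0.0619] ((0.5849306583404541, -0.21542994678020477), (0.0372372530400753, 0.011979471892118454), 6.245391845703125)
blue z 0.01168629224645078
```

View pics/w1.png

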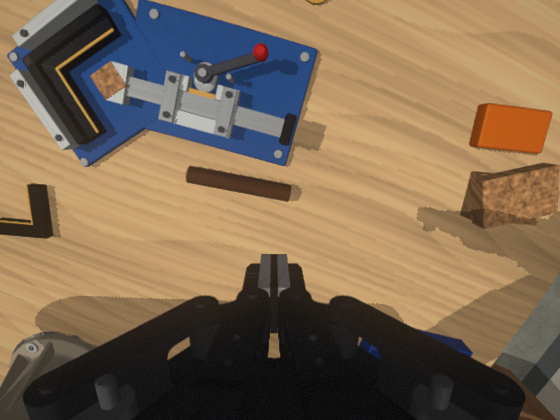

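Run:
```python
from fit import *
z=np.load('/tmp/wrist.npz'); m={k:z[k] for k in z.files}; d=z['d']; im=z['im'].copy()
W=world(m,d,[205,203,262,109,305,278,92],[72,76,50,27,56,154,82]); print(W.round(4))
th=np.radians(96.25); e=np.array([np.cos(th),np.sin(th)]); f=np.array([-e[1],e[0]]); O=np.array([.5666,-.0484])
print(np.c_[(W[:,:2]-O)@e,(W[:,:2]-O)@f,W[:,2]].round(4))
v,u=np.nonzero(d>0); X=world(m,d,u,v); q=np.c_[(X[:,:2]-O)@e,(X[:,:2]-O)@f,X[:,2]]
C=im[v,u].astype(int); blue=(C[:,2]>70)&(C[:,0]<60)&(abs(q[:,2]-.012)<.005)&(q[:,0]<-.1)&(abs(q[:,1])<.2)&(q[:,0]>-.25)
print('bed',np.percentile(q[blue],[.3,99.7],axis=0).round(4))
sw=(q[:,0]>-.11)&(q[:,0]<.02)&(abs(q[:,2]-.04)<.004)&(q[:,1]>0)&(q[:,1]<.06); print('slideway left',np.percentile(q[sw],[.5,99.5],axis=0).round(4))
hub=(np.hypot(q[:,0]+.048,q[:,1]+.038)<.02)&(q[:,2]>.03); print('hub z',np.percentile(q[hub][:,2],[5,50,95,100]))
T=lambda x,y,zz:[*(O+e*x+f*y),zz]
pts=[T(-.18,-.11,.012),T(-.18,.05,.012),T(.2,0,.04),T(.2,0,.012),T(.1,-.1,.04),T(.1,.1,.04),T(-.048,-.038,.05),T(-.095,-.031,.04),T(-.095,.031,.04),T(0,.031,.04),T(0,-.031,.04)]
for p in proj(m,pts): cv2.circle(im,tuple(np.round(p*8).astype(int).tolist()),12,(0,255,0),-1,shift=3)
save(cv2.resize(im[0:180,0:340],None,fx=2.3,fy=2.3),'fit1.png')
```

```text
[[ 0.611  -0.0965  0.0443]
 [ 0.6057 -0.0962  0.0462]
 [ 0.6552 -0.155   0.0658]
 [ 0.6193  0.0371  0.0297]
 [ 0.6798 -0.2035  0.0152]
 [ 0.5498 -0.2182  0.0154]
 [ 0.5471  0.0518  0.0133]]
[[-0.0526 -0.0389  0.0443]
 [-0.0517 -0.0336  0.0462]
 [-0.1157 -0.0765  0.0658]
 [ 0.0792 -0.0617  0.0297]
 [-0.1665 -0.0956  0.0152]
 [-0.167   0.0351  0.0154]
 [ 0.1017  0.0085  0.0133]]
bed [[-0.1801 -0.1082  0.0093]
 [-0.1003  0.0479  0.014 ]]
slideway left [[-0.0939  0.0002  0.036 ]
 [-0.0044  0.0308  0.0412]]
hub z [0.03593126 0.04291931 0.0465026  0.04766035]
```

View pics/fit1.png

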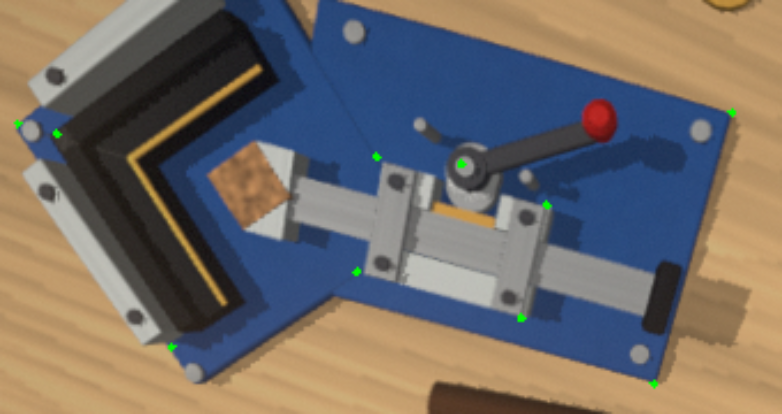

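```bash
cat > st.py <<'E'
from rig import ctrl; import numpy as np
o=ctrl.get_obs(); p=o['ee_pos']; r=o['tcp_rot']; a=2*np.arctan2(r[1],r[0])
tx=np.array([np.cos(a),np.sin(a)])
piv=np.array([.6096,-.0920]); dv=p[:2]-piv
th=np.radians(96.25); e=np.array([np.cos(th),np.sin(th)]); f=np.array([-e[1],e[0]]); D=p[:2]-np.array([.5666,-.0484])
F=o['contact_force']
print('t %.2f'%o['time_s'],'p',p.round(4),'txang %.1f'%np.degrees(a),'clamp',(D@e).round(4),(D@f).round(4),'| tool about pivot: r %.4f ang(clamp) %.1f'%(np.hypot(*dv),(np.degrees(np.arctan2(dv[1],dv[0]))-96.25)%360),'txang-clamp %.1f'%((np.degrees(a)-96.25)%360),'F clamp',(F[:2]@e).round(1),(F[:2]@f).round(1),F[2].round(1),'q6 %.2f'%o['q'][5])
E
python3 -m pendant '[{"travel":[0,0,0.04],"yaw":-0.0875},{"travel":[0,0,0.04],"yaw":-0.0875},{"travel":[0,0,0.04],"yaw":-0.0875},{"travel":[0.032,0.006,0],"yaw":0},{"travel":[0.032,0.006,0],"yaw":0},{"travel":[0.032,0.006,0],"yaw":0},{"travel":[0.032,0.006,0],"yaw":0},{"travel":[0,0,0],"yaw":0}]'; python3 st.py
```

```text
time_s: 2.72
ee_pos: [0.6246, -0.1488, 0.1288]
tcp_rot: [-2.953, -1.025, 0.024]
contact_force: [-0.4, -0.6, -0.6]
width: -0.0001
t 2.72 p [ 0.6246 -0.1488  0.1288] txang -321.7 clamp -0.1061 -0.0467 | tool about pivot: r 0.0588 ang(clamp) 188.5 txang-clamp 302.0 F clamp -0.6 0.4 -0.6 q6 2.11
```

```bash
python3 -m pendant '[{"travel":[-0.0066,0.0203,0],"yaw":0},{"travel":[0,0,0],"yaw":0},{"travel":[0,0,0],"yaw":0}]' >/dev/null; python3 st.py
```

```text
t 2.97 p [ 0.6325 -0.1674  0.1264] txang -321.4 clamp -0.1254 -0.0526 | tool about pivot: r 0.0788 ang(clamp) 190.7 txang-clamp 302.3 F clamp 1.4 -0.1 0.1 q6 2.09
```

```bash
python3 -m pendant '[{"travel":[0,0,0.03],"yaw":0},{"travel":[0,0,0.03],"yaw":0},{"travel":[0,0,0.0145],"yaw":0},{"travel":[0,0,0],"yaw":0},{"travel":[0,0,0],"yaw":0}]' >/dev/null; python3 st.py
```

```text
t 3.38 p [ 0.6298 -0.1688  0.0526] txang -321.6 clamp -0.1266 -0.0497 | tool about pivot: r 0.0794 ang(clamp) 188.5 txang-clamp 302.2 F clamp 0.8 -0.6 0.8 q6 2.09
```

```bash
python3 -m pendant '[{"travel":[0.004,0,0],"yaw":0},{"travel":[0.004,0,0],"yaw":0},{"travel":[0.0066,0.0015,0],"yaw":-0.0873},{"travel":[0.0066,0.0015,0],"yaw":-0.0873},{"travel":[0.0066,0.0015,0],"yaw":-0.0873},{"travel":[0.0066,0.0015,0],"yaw":-0.0873}]' >/dev/null; python3 st.py
```

```text
t 3.88 p [ 0.6631 -0.1502  0.0612] txang -301.0 clamp -0.1117 -0.0848 | tool about pivot: r 0.0791 ang(clamp) 216.3 txang-clamp 322.8 F clamp -0.0 0.1 0.4 q6 1.77
```

```bash
cat > knob.py <<'E'
from h import *
import contextlib,os
O=np.array([.5666,-.0484]); th=np.radians(96.25); e=np.array([np.cos(th),np.sin(th)]); f=np.array([-e[1],e[0]])
for n in ['wrist','top','side']:
    im,d,m=cap(n); v,u=np.nonzero(d>0); X=world(m,d,u,v); r,g,b=im[v,u].astype(int).T
    s=(r>90)&(r>2.2*g)&(r>2.2*b)&(X[:,2]>.03)&(np.hypot(X[:,0]-.6096,X[:,1]+.092)<.11)
    if s.sum()<4: print(n,'none'); continue
    k=X[s].mean(0); D=k[:2]-O-(-.048*e-.038*f); print(n,s.sum(),k.round(4),'r %.3f cam %.3f'%(np.hypot(*D),np.radians((np.degrees(np.arctan2(D@f,D@e))-205)%360)))
    if n!='top':save(im,'k_%s.png'%n)
E
python3 knob.py; python3 st.py
```

```text
wrist 421 [ 0.657  -0.1473  0.0591] r 0.073 cam 0.163
top none
side 56 [ 0.6526 -0.1473  0.0564] r 0.070 cam 0.115
t 4.03 p [ 0.6628 -0.15    0.0608] txang -301.3 clamp -0.1115 -0.0845 | tool about pivot: r 0.0787 ang(clamp) 216.3 txang-clamp 322.5 F clamp 0.7 0.1 -0.6 q6 1.78
```

View pics/k_wrist.png

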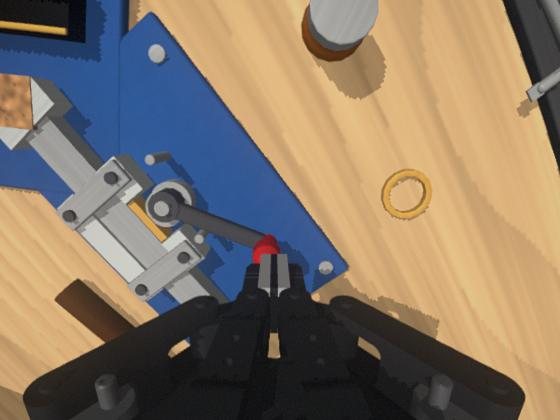

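View pics/k_side.png

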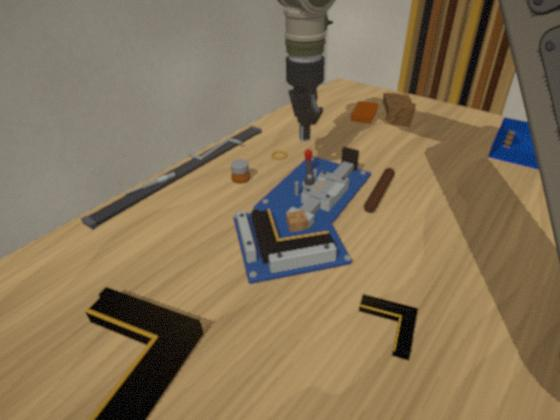

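Run:
```python
from h import *
o=ctrl.get_obs(); p=o['ee_pos']; R=cv2.Rodrigues(o['tcp_rot'])[0]; print(p,R.round(3))
for n in ['side','wrist']:
    im,d,m=cap(n); 
    print(n,proj(m,[p,p-R[:,2]*.02,p-R[:,2]*.05,[.6545,-.152,.066],[.66,-.149,.066]]).round(1))
    if n=='side':
        i=cv2.resize(im[80:190,250:370],None,fx=5,fy=5,interpolation=cv2.INTER_CUBIC); save(i,'sidecrop.png')
        for (u,v) in [(306,135),(306,130),(304,120),(309,155)]: print(u,v,world(m,d,[u],[v]).round(3))
```

```text
[ 0.66276313 -0.15001582  0.0608285 ] [[ 0.519  0.854 -0.01 ]
 [ 0.855 -0.519  0.006]
 [-0.    -0.011 -1.   ]]
side [[305.  151.1]
 [305.  142.8]
 [305.1 130.1]
 [308.6 149.7]
 [305.8 149.5]]
306 135 [[ 0.655 -0.142  0.106]]
306 130 [[ 0.655 -0.142  0.117]]
304 120 [[ 0.656 -0.136  0.141]]
309 155 [[ 0.65  -0.147  0.057]]
wrist [[275.7 247.8]
 [275.9 261.8]
 [276.3 290.2]
 [265.8 260.1]
 [270.9 252. ]]
```

View pics/sidecrop.png

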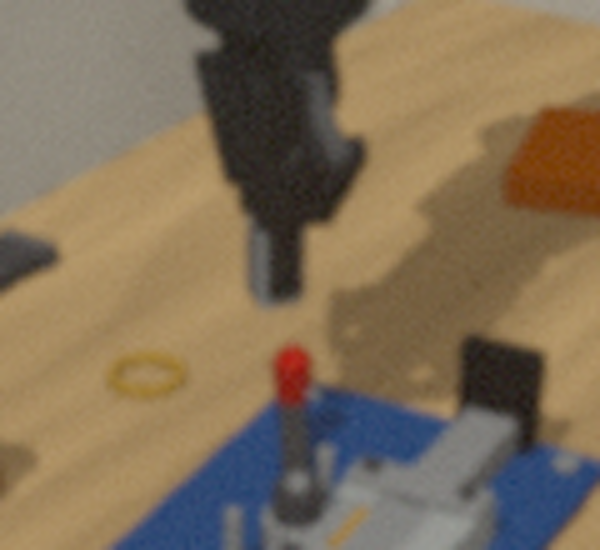

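Run:
```python
from h import *
o=ctrl.get_obs(); p=o['ee_pos']; R=cv2.Rodrigues(o['tcp_rot'])[0]; print(p)
for n in ['side','wrist']:
    im,d,m=cap(n); v,u=np.nonzero(d>0); X=world(m,d,u,v); T=(X-p)@R
    s=(np.hypot(T[:,0],T[:,1])<.03)&(X[:,2]>.055)&(X[:,2]<.2)
    r,g,b=im[v,u].astype(int).T; s&=~((r>2*g)&(r>80))
    for lo in np.arange(-.12,.02,.01):
        k=s&(T[:,2]>lo)&(T[:,2]<=lo+.01)
        if k.sum(): print(n,'toolz %.2f'%lo,k.sum(),T[k].min(0).round(3),T[k].max(0).round(3))
```

```text
[ 0.66168276 -0.15027198  0.06003997]
side toolz -0.12 58 [-0.019 -0.03  -0.12 ] [ 0.02   0.015 -0.11 ]
side toolz -0.11 61 [ 0.003 -0.028 -0.11 ] [ 0.018  0.018 -0.1  ]
side toolz -0.10 55 [-0.    -0.019 -0.1  ] [ 0.018  0.017 -0.09 ]
side toolz -0.09 40 [-0.002 -0.029 -0.09 ] [ 0.015  0.027 -0.08 ]
side toolz -0.08 45 [-0.005 -0.029 -0.08 ] [ 0.014  0.025 -0.07 ]
side toolz -0.07 32 [-0.006 -0.018 -0.07 ] [ 0.013  0.007 -0.06 ]
side toolz -0.06 51 [-0.007 -0.015 -0.06 ] [ 0.012  0.015 -0.05 ]
side toolz -0.05 50 [-0.007 -0.016 -0.05 ] [ 0.012  0.007 -0.04 ]
side toolz -0.04 42 [-0.01  -0.016 -0.04 ] [ 0.011  0.005 -0.03 ]
side toolz -0.03 14 [-0.01  -0.008 -0.03 ] [ 0.01  -0.005 -0.025]
side toolz -0.01 4 [-0.012 -0.009 -0.005] [-0.006  0.    -0.001]
side toolz -0.00 2 [-0.012 -0.012  0.002] [-0.011 -0.009  0.003]
wrist toolz -0.12 5980 [ 0.007 -0.029 -0.12 ] [ 0.019  0.029 -0.11 ]
wrist toolz -0.11 3577 [ 0.007 -0.026 -0.11 ] [ 0.018  0.024 -0.1  ]
wrist toolz -0.10 1727 [-0.009 -0.028 -0.1  ] [ 0.017  0.029 -0.09 ]
wrist toolz -0.09 3422 [-0.01 -0.03 -0.09] [ 0.013  0.03  -0.08 ]
wrist toolz -0.08 2314 [-0.012 -0.028 -0.08 ] [ 0.014  0.028 -0.07 ]
wrist toolz -0.07 804 [-0.012 -0.021 -0.07 ] [ 0.013  0.02  -0.06 ]
wrist toolz -0.06 615 [ 0.005 -0.015 -0.06 ] [ 0.011  0.013 -0.05 ]
wrist toolz -0.05 558 [ 0.005 -0.015 -0.05 ] [ 0.011  0.013 -0.04 ]
wrist toolz -0.04 331 [ 0.005 -0.014 -0.04 ] [ 0.011  0.012 -0.031]
wrist toolz -0.01 2 [-0.006 -0.013 -0.   ] [-0.003  0.004 -0.   ]
wrist toolz -0.00 3 [-0.008 -0.013  0.   ] [-0.007 -0.013  0.001]
```

The picture and depth agree: the true fingertips are about 26–31 mm above the reported TCP, so I passed over the knob without contact (cam unchanged). I'll go back and work with that z offset (tip = reported + 0.028).

```bash
python3 -m pendant '[{"travel":[-0.0156,-0.0079,0],"yaw":0},{"travel":[-0.0156,-0.0079,0],"yaw":0},{"travel":[0,0,0],"yaw":0.12},{"travel":[0,0,0],"yaw":0.12},{"travel":[0,0,0],"yaw":0.10},{"travel":[0,0,0.01],"yaw":0},{"travel":[0,0,0],"yaw":0},{"travel":[0,0,0],"yaw":0}]' >/dev/null; python3 st.py
```

```text
t 4.90 p [ 0.6276 -0.1715  0.0491] txang -322.0 clamp -0.129 -0.0472 | tool about pivot: r 0.0815 ang(clamp) 186.5 txang-clamp 301.8 F clamp 0.5 0.3 0.7 q6 2.09
```

```bash
python3 -m pendant '[{"travel":[0,0,0.014],"yaw":0},{"travel":[0,0,0.013],"yaw":0},{"travel":[0.006,0.001,0],"yaw":0},{"travel":[0.004,0,0],"yaw":0},{"travel":[0.004,0,0],"yaw":0},{"travel":[0.0066,0.0015,0.001],"yaw":-0.0873},{"travel":[0.0066,0.0015,0.001],"yaw":-0.0873}]' >/dev/null; python3 st.py
```

```text
t 5.48 p [ 0.6499 -0.1583  0.0205] txang -311.3 clamp -0.1183 -0.0708 | tool about pivot: r 0.0776 ang(clamp) 205.0 txang-clamp 312.4 F clamp -2.0 4.6 4.2 q6 1.94
```

```bash
python3 -m pendant '[{"travel":[0.0066,0.0015,0.001],"yaw":-0.0873},{"travel":[0.0066,0.0015,0.001],"yaw":-0.0873},{"travel":[0.0066,0.0015,0.001],"yaw":-0.0873},{"travel":[0.0066,0.0015,0.001],"yaw":-0.0873},{"travel":[0.0066,0.0015,0.001],"yaw":-0.0873}]' >/dev/null; python3 st.py; python3 knob.py
```

```text
t 5.90 p [ 0.674  -0.1368  0.0203] txang -285.0 clamp -0.0995 -0.0971 | tool about pivot: r 0.0784 ang(clamp) 228.9 txang-clamp 338.8 F clamp -2.2 2.4 0.5 q6 1.52
wrist 1271 [ 0.6811 -0.1149  0.0616] r 0.075 cam 0.715
top 69 [ 0.6801 -0.1162  0.063 ] r 0.075 cam 0.695
side 61 [ 0.6789 -0.1115  0.0561] r 0.072 cam 0.751
```

```bash
python3 -m pendant '[{"travel":[0.0066,0.0015,0.001],"yaw":-0.08},{"travel":[0.0066,0.0015,0.001],"yaw":-0.08},{"travel":[0.0066,0.0015,0.001],"yaw":-0.08},{"travel":[0.0066,0.0015,0.001],"yaw":-0.08},{"travel":[0.0066,0.0015,0.001],"yaw":-0.08},{"travel":[0.0066,0.0015,0.001],"yaw":-0.08}]' >/dev/null; python3 st.py
```

```text
t 6.55 p [ 0.6884 -0.1047  0.0184] txang 102.1 clamp -0.0692 -0.1149 | tool about pivot: r 0.0798 ang(clamp) 254.6 txang-clamp 5.9 F clamp -3.3 1.1 2.5 q6 1.10
```

```bash
python3 -m pendant '[{"travel":[0.0066,0.0015,0],"yaw":-0.07},{"travel":[0.0066,0.0015,0],"yaw":-0.07},{"travel":[0.0066,0.001,0],"yaw":-0.08},{"travel":[0.0066,0.001,0],"yaw":-0.08},{"travel":[0.0066,0.001,0],"yaw":-0.08},{"travel":[0.0066,0.001,0],"yaw":-0.08},{"travel":[0.0066,0.001,0],"yaw":-0.08}]' >/dev/null; python3 st.py; python3 knob.py
```

```text
t 7.13 p [ 0.6845 -0.0667  0.02  ] txang 133.2 clamp -0.031 -0.1152 | tool about pivot: r 0.0791 ang(clamp) 282.4 txang-clamp 37.0 F clamp -2.3 -2.5 -3.2 q6 0.61
wrist 1272 [ 0.6689 -0.0477  0.0616] r 0.074 cam 1.666
top none
side 84 [ 0.6683 -0.0447  0.0555] r 0.075 cam 1.703
```

Cam ≈1.67. Another ~14° will bring it to the stop.

```bash
python3 -m pendant '[{"travel":[0.0066,0.001,0],"yaw":-0.08},{"travel":[0.0066,0.001,0],"yaw":-0.08},{"travel":[0.005,0.001,0],"yaw":-0.06},{"travel":[0.003,0,0],"yaw":0},{"travel":[0.003,0,0],"yaw":0}]' >/dev/null; python3 st.py; python3 knob.py
```

```text
t 7.70 p [ 0.674  -0.051   0.0216] txang 145.0 clamp -0.0143 -0.1064 | tool about pivot: r 0.0763 ang(clamp) 296.2 txang-clamp 48.7 F clamp -1.5 -3.4 -2.3 q6 0.43
wrist 1250 [ 0.6555 -0.0341  0.0616] r 0.074 cam 1.926
top none
side 90 [ 0.6553 -0.0312  0.0548] r 0.076 cam 1.952
```

```bash
python3 -m pendant '[{"travel":[-0.01,0,0],"yaw":0},{"travel":[-0.01,0,0],"yaw":0},{"travel":[0,0,-0.035],"yaw":0},{"travel":[0,0,-0.035],"yaw":0.12},{"travel":[0,0,0],"yaw":0.12},{"travel":[0,0,0],"yaw":0.12},{"travel":[0,0,0],"yaw":0.12},{"travel":[0,0,0],"yaw":0.12},{"travel":[0,0,0],"yaw":0.12},{"travel":[0,0,0],"yaw":0.12},{"travel":[0,0,0],"yaw":0}]' >/dev/null; python3 st.py; python3 knob.py
```

```text
t 8.77 p [ 0.6765 -0.0594  0.0926] txang 94.4 clamp -0.0229 -0.108 | tool about pivot: r 0.0744 ang(clamp) 289.7 txang-clamp 358.1 F clamp 0.1 0.4 0.8 q6 1.30
wrist 522 [ 0.658  -0.0334  0.0631] r 0.076 cam 1.906
top none
side 77 [ 0.6552 -0.0304  0.0543] r 0.077 cam 1.958
```

```bash
python3 -m pendant '[{"travel":[-0.0312,-0.018,0],"yaw":0},{"travel":[-0.0312,-0.018,0],"yaw":-0.03},{"travel":[-0.0312,-0.018,0],"yaw":0},{"travel":[-0.0312,-0.018,0],"yaw":0},{"travel":[-0.0312,-0.018,0],"yaw":0},{"travel":[-0.0312,-0.018,0],"yaw":0},{"travel":[0,0,0],"yaw":0},{"travel":[0,0,0],"yaw":0}]' >/dev/null; python3 st.py
```

```text
t 9.58 p [ 0.5866 -0.2625  0.0968] txang -262.0 clamp -0.215 0.0035 | tool about pivot: r 0.1721 ang(clamp) 166.1 txang-clamp 1.7 F clamp 0.0 -0.8 0.0 q6 0.90
```

```bash
python3 -m pendant '[{"travel":[0,0.0035,0.03],"yaw":0.03},{"travel":[0,0,0.03],"yaw":0},{"travel":[0,0,0.027],"yaw":0},{"travel":[0,0,0],"yaw":0},{"travel":[0.012,0,0],"yaw":0},{"travel":[0.006,0,0],"yaw":0},{"travel":[0,0,0],"yaw":0}]' >/dev/null; python3 st.py
```

```text
t 10.17 p [ 0.5895 -0.2421  0.0109] txang 96.7 clamp -0.1951 -0.0016 | tool about pivot: r 0.1515 ang(clamp) 166.1 txang-clamp 0.5 F clamp -0.3 0.1 0.7 q6 0.95
```

```bash
python3 -m pendant '[{"travel":[0.005,0,0],"yaw":0},{"travel":[0.005,0,0],"yaw":0},{"travel":[0.005,0,0],"yaw":0},{"travel":[0.005,0,0],"yaw":0},{"travel":[0.005,0,0],"yaw":0},{"travel":[0.005,0,0],"yaw":0}]' >/dev/null; python3 st.py; python3 knob.py
```

```text
t 10.67 p [ 0.5895 -0.2122  0.0166] txang 96.8 clamp -0.1653 -0.005 | tool about pivot: r 0.1218 ang(clamp) 164.3 txang-clamp 0.5 F clamp -2.8 1.0 -0.8 q6 0.99
wrist none
top 63 [ 0.6571 -0.0351  0.064 ] r 0.074 cam 1.900
side 77 [ 0.6554 -0.0305  0.0541] r 0.077 cam 1.956
```

```bash
python3 -m pendant '[{"travel":[0.005,-0.001,0.001],"yaw":0},{"travel":[0.005,-0.001,0.001],"yaw":0},{"travel":[0.005,-0.001,0.001],"yaw":0},{"travel":[0.005,-0.001,0.001],"yaw":0}]' >/dev/null; python3 st.py;python3 -m pendant '[{"travel":[0.004,-0.001,0.001],"yaw":0},{"travel":[0.004,-0.001,0.001],"yaw":0}]' >/dev/null; python3 st.py
```

```text
t 11.15 p [ 0.5863 -0.194   0.0138] txang 96.7 clamp -0.1469 -0.0037 | tool about pivot: r 0.1046 ang(clamp) 160.9 txang-clamp 0.5 F clamp -2.3 -1.9 1.3 q6 1.02
t 11.32 p [ 0.5841 -0.1861  0.0121] txang 96.7 clamp -0.1388 -0.0024 | tool about pivot: r 0.0975 ang(clamp) 158.6 txang-clamp 0.5 F clamp -2.8 -0.8 2.4 q6 1.03
```

```bash
cat > samp.py <<'E'
from h import *
import sys
O=np.array([.5666,-.0484]); th=np.radians(96.25); e=np.array([np.cos(th),np.sin(th)]); f=np.array([-e[1],e[0]])
n='top'
im,d,m=cap(n); save(im,sys.argv[1]); 
v,u=np.nonzero(d>0); X=world(m,d,u,v); q=np.c_[(X[:,:2]-O)@e,(X[:,:2]-O)@f,X[:,2]]; C=im[v,u].astype(int)
s=(C.max(1)<75)&(abs(q[:,2]-.034)<.009)&(q[:,0]>.05)&(q[:,0]<.22)&(abs(q[:,1])<.12)
Q=q[s]; a=(Q[:,0]+Q[:,1])/2**.5; b=(Q[:,0]-Q[:,1])/2**.5
print('sample n',s.sum(),'outer a,b',np.percentile(a,[98,99.5]).round(4),np.percentile(b,[98,99.5]).round(4),'-> corner x,y',[(np.percentile(a,99)+np.percentile(b,99))/2**.5,(np.percentile(a,99)-np.percentile(b,99))/2**.5])
w=(C.min(1)>110)&(abs(q[:,2]-.04)<.008)&(q[:,0]>.08)&(abs(q[:,1])<.14)
Q=q[w]; a=(Q[:,0]+Q[:,1])/2**.5; b=(Q[:,0]-Q[:,1])/2**.5
L=Q[:,1]>0; print('fence inner a',np.percentile(a[L],[1,5]).round(4),'b',np.percentile(b[~L],[1,5]).round(4),'(0.1414 nominal)')
E
python3 samp.py s1.png
```

```text
sample n 2087 outer a,b [0.1346 0.1459] [0.1337 0.1429] -> corner x,y [np.float64(0.1905463033494155), np.float64(0.0005383419739182333)]
fence inner a [0.0753 0.0836] b [0.0741 0.0834] (0.1414 nominal)
```

```bash
python3 -m pendant '[{"travel":[0.004,0,0],"yaw":0},{"travel":[0.004,0,0],"yaw":0}]' >/dev/null; python3 st.py;python3 -m pendant '[{"travel":[0.004,0,0],"yaw":0},{"travel":[0.003,0,0],"yaw":0}]' >/dev/null; python3 st.py; python3 -m pendant '[{"travel":[0.003,0,0],"yaw":0},{"travel":[0.003,0,0],"yaw":0}]' >/dev/null; python3 st.py
```

```text
t 11.53 p [ 0.5826 -0.1782  0.0117] txang 96.7 clamp -0.1307 -0.0018 | tool about pivot: r 0.0903 ang(clamp) 156.4 txang-clamp 0.4 F clamp -16.5 -0.1 -1.8 q6 1.04
t 11.70 p [ 0.5825 -0.179   0.0119] txang 96.4 clamp -0.1316 -0.0016 | tool about pivot: r 0.0911 ang(clamp) 156.5 txang-clamp 0.2 F clamp -11.1 0.2 -1.3 q6 1.05
t 11.87 p [ 0.5825 -0.1796  0.0121] txang 96.2 clamp -0.1322 -0.0015 | tool about pivot: r 0.0917 ang(clamp) 156.6 txang-clamp 359.9 F clamp -12.0 0.7 -1.1 q6 1.06
```

```bash
python3 samp.py s2.png; python3 knob.py
python3 - <<'E'
import cv2
a=cv2.imread('pics/s2.png'); cv2.imwrite('pics/s2c.png',cv2.resize(a[140:300,205:455],None,fx=3.2,fy=3.2,interpolation=cv2.INTER_CUBIC))
E
```

```text
sample n 2012 outer a,b [0.1381 0.1397] [0.1385 0.1395] -> corner x,y [np.float64(0.19657221719976684), np.float64(-0.0003110177245452956)]
fence inner a [0.08  0.089] b [0.0789 0.0889] (0.1414 nominal)
wrist none
top 66 [ 0.6569 -0.0352  0.064 ] r 0.074 cam 1.902
side 79 [ 0.6553 -0.0307  0.0544] r 0.076 cam 1.955
```

View pics/s2c.png

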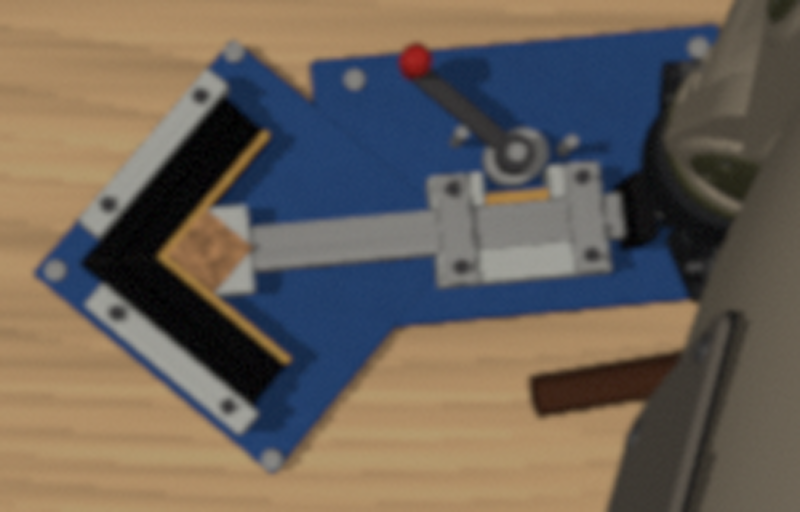

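Sample is flush with both fences (pixel ~(85,262) in the crop) and the lever is at the forward stop. Now I back off, lift, and go to the lever's other side.

```bash
python3 -m pendant '[{"travel":[-0.01,0,0],"yaw":0},{"travel":[-0.012,0,0],"yaw":0},{"travel":[0,0,-0.035],"yaw":0},{"travel":[0,0,-0.035],"yaw":0},{"travel":[0,0,-0.015],"yaw":0},{"travel":[0,0,0],"yaw":0}]' >/dev/null; python3 st.py;  python3 samp.py s3.png
python3 -m pendant '[{"travel":[0.03,0.011,0],"yaw":0},{"travel":[0.03,0.011,0],"yaw":0},{"travel":[0.03,0.011,0],"yaw":0},{"travel":[0.03,0.011,0],"yaw":0},{"travel":[0.03,0.011,0],"yaw":0},{"travel":[0.03,0.011,0],"yaw":0},{"travel":[0,0,0],"yaw":0}]' >/dev/null; python3 st.py
```

```text
t 12.57 p [ 0.578  -0.1941  0.0948] txang 96.2 clamp -0.1461 0.0045 | tool about pivot: r 0.1069 ang(clamp) 156.6 txang-clamp 359.9 F clamp -0.2 -0.3 -0.4 q6 1.03
sample n 2021 outer a,b [0.1382 0.1452] [0.1386 0.1398] -> corner x,y [np.float64(0.19673308005173845), np.float64(-0.00027298052440790423)]
fence inner a [0.0797 0.0896] b [0.081  0.0891] (0.1414 nominal)
t 13.20 p [ 0.6187 -0.0026  0.0699] txang 95.8 clamp 0.0398 -0.0568 | tool about pivot: r 0.0898 ang(clamp) 347.9 txang-clamp 359.5 F clamp -1.3 0.9 -0.2 q6 1.36
```

```bash
python3 -m pendant '[{"travel":[0,0,0],"yaw":-0.12},{"travel":[0,0,0],"yaw":-0.12},{"travel":[0,0,0],"yaw":-0.12},{"travel":[0,0,0],"yaw":-0.12},{"travel":[0,0,0],"yaw":-0.12},{"travel":[0,0,0],"yaw":-0.12},{"travel":[0,0,0],"yaw":-0.05},{"travel":[0,0,0],"yaw":0}]' >/dev/null; python3 st.py; python3 knob.py
```

```text
t 13.87 p [0.6063 0.002  0.051 ] txang -218.0 clamp 0.0458 -0.0449 | tool about pivot: r 0.0940 ang(clamp) 355.8 txang-clamp 45.7 F clamp 0.1 0.1 -0.5 q6 0.56
wrist 235 [ 0.653 -0.034  0.066] r 0.072 cam 1.954
top none
side 33 [ 0.6568 -0.0291  0.0484] r 0.079 cam 1.952
```

```bash
python3 -m pendant '[{"travel":[-0.013,0.003,0],"yaw":0},{"travel":[-0.012,0,0],"yaw":0},{"travel":[0,0,0.015],"yaw":0},{"travel":[0,0,0.012],"yaw":0},{"travel":[0,0,0],"yaw":0}]' >/dev/null; python3 st.py
```

```text
t 14.43 p [ 0.6278 -0.0131  0.0227] txang -218.6 clamp 0.0285 -0.0647 | tool about pivot: r 0.0810 ang(clamp) 340.8 txang-clamp 45.2 F clamp -0.2 0.5 -1.1 q6 0.55
```

```bash
python3 -m pendant '[{"travel":[-0.006,0.001,0],"yaw":0},{"travel":[-0.006,0,0],"yaw":0},{"travel":[-0.005,0,0],"yaw":0},{"travel":[-0.0066,0.0015,0],"yaw":0.08},{"travel":[-0.0066,0.0015,0],"yaw":0.08},{"travel":[-0.0066,0.0015,0],"yaw":0.08}]' >/dev/null; python3 st.py; python3 knob.py
```

```text
t 14.93 p [ 0.6571 -0.0324  0.0223] txang -232.9 clamp 0.006 -0.0917 | tool about pivot: r 0.0762 ang(clamp) 315.2 txang-clamp 30.9 F clamp 1.7 2.4 0.7 q6 0.77
wrist none
top none
side none
```

```bash
python3 -m pendant '[{"travel":[-0.0066,0.0015,0],"yaw":0.085},{"travel":[-0.0066,0.0015,0],"yaw":0.085},{"travel":[-0.0066,0.0015,0],"yaw":0.085},{"travel":[-0.0066,0.0015,0],"yaw":0.085},{"travel":[-0.0066,0.0015,0],"yaw":0.085},{"travel":[-0.0066,0.0015,0],"yaw":0.085}]' >/dev/null; python3 st.py; python3 knob.py
```

```text
t 15.58 p [ 0.6797 -0.0587  0.0223] txang -261.9 clamp -0.0226 -0.1113 | tool about pivot: r 0.0776 ang(clamp) 289.1 txang-clamp 1.9 F clamp 3.7 0.9 -0.9 q6 1.24
wrist none
top none
side 26 [ 0.6781 -0.0754  0.0526] r 0.070 cam 1.263
```

```bash
python3 -m pendant '[{"travel":[-0.0066,0.0015,0],"yaw":0.085},{"travel":[-0.0066,0.0015,0],"yaw":0.085},{"travel":[-0.0066,0.0015,0],"yaw":0.085},{"travel":[-0.0066,0.0015,0],"yaw":0.085},{"travel":[-0.0066,0.0015,0],"yaw":0.085},{"travel":[-0.0066,0.0015,0],"yaw":0.085},{"travel":[-0.0066,0.0015,0],"yaw":0.085}]' >/dev/null; python3 st.py
```

```text
t 16.32 p [ 0.6885 -0.0972  0.023 ] txang -295.1 clamp -0.0618 -0.1158 | tool about pivot: r 0.0790 ang(clamp) 260.0 txang-clamp 328.6 F clamp 3.2 -2.4 -3.3 q6 1.77
```

```bash
python3 -m pendant '[{"travel":[-0.0066,0.0005,0],"yaw":0.065},{"travel":[-0.0066,0.0005,0],"yaw":0.065},{"travel":[-0.0066,0.001,0],"yaw":0.07},{"travel":[-0.0066,0.001,0],"yaw":0.07},{"travel":[-0.0066,0.001,0],"yaw":0.08}]' >/dev/null; python3 st.py; python3 knob.py
```

```text
t 16.73 p [ 0.6808 -0.1234  0.0255] txang -314.8 clamp -0.087 -0.1054 | tool about pivot: r 0.0778 ang(clamp) 240.0 txang-clamp 309.0 F clamp 2.3 -4.3 -3.0 q6 2.07
wrist none
top none
side 53 [ 0.6655 -0.1344  0.056 ] r 0.070 cam 0.376
```

```bash
python3 -m pendant '[{"travel":[-0.0066,0.0005,0.001],"yaw":0.07},{"travel":[-0.0066,0.0005,0.001],"yaw":0.07},{"travel":[-0.0066,0.001,0.001],"yaw":0.07},{"travel":[-0.006,0.001,0.001],"yaw":0.06},{"travel":[-0.004,0,0],"yaw":0},{"travel":[-0.003,0,0],"yaw":0}]' >/dev/null; python3 st.py; python3 knob.py
```

```text
t 17.38 p [ 0.6691 -0.1422  0.0266] txang 31.0 clamp -0.1044 -0.0917 | tool about pivot: r 0.0779 ang(clamp) 223.6 txang-clamp 294.7 F clamp 2.5 -6.4 -4.3 q6 2.28
wrist none
top none
side 62 [ 0.6508 -0.1487  0.0559] r 0.070 cam 0.083
```

```bash
python3 -m pendant '[{"travel":[-0.005,0,0.001],"yaw":0},{"travel":[-0.004,0,0.001],"yaw":0},{"travel":[-0.004,0,0],"yaw":0}]' >/dev/null; python3 st.py; python3 -m pendant '[{"travel":[0.01,0,0],"yaw":0},{"travel":[0.012,0,0],"yaw":0},{"travel":[0,0,-0.035],"yaw":0},{"travel":[0,0,-0.035],"yaw":0},{"travel":[0,0,-0.03],"yaw":0},{"travel":[0,0,0],"yaw":0},{"travel":[0,0,0],"yaw":0}]' >/dev/null; python3 st.py; python3 knob.py; python3 samp.py s4.png
```

```text
t 17.78 p [ 0.6652 -0.1454  0.0271] txang 31.9 clamp -0.1072 -0.0874 | tool about pivot: r 0.0771 ang(clamp) 219.9 txang-clamp 295.7 F clamp 7.6 -13.2 -10.4 q6 2.26
t 18.37 p [ 0.6845 -0.1298  0.1302] txang 33.3 clamp -0.0937 -0.1084 | tool about pivot: r 0.0839 ang(clamp) 237.0 txang-clamp 297.0 F clamp -0.0 -0.5 -0.6 q6 2.27
wrist 72 [ 0.6544 -0.1516  0.0507] r 0.075 cam 0.099
top none
side 59 [ 0.6467 -0.1516  0.056 ] r 0.070 cam 0.011
sample n 2030 outer a,b [0.1384 0.1457] [0.1387 0.1451] -> corner x,y [np.float64(0.1967918115353709), np.float64(-0.0001783272553457061)]
fence inner a [0.0782 0.088 ] b [0.0796 0.0893] (0.1414 nominal)
```

Run:
```python
import cv2
a=cv2.imread('pics/s4.png'); cv2.imwrite('pics/s4c.png',cv2.resize(a[80:300,205:455],None,fx=2.7,fy=2.7,interpolation=cv2.INTER_CUBIC))
```

```text
(no output)
```

View pics/s4c.png

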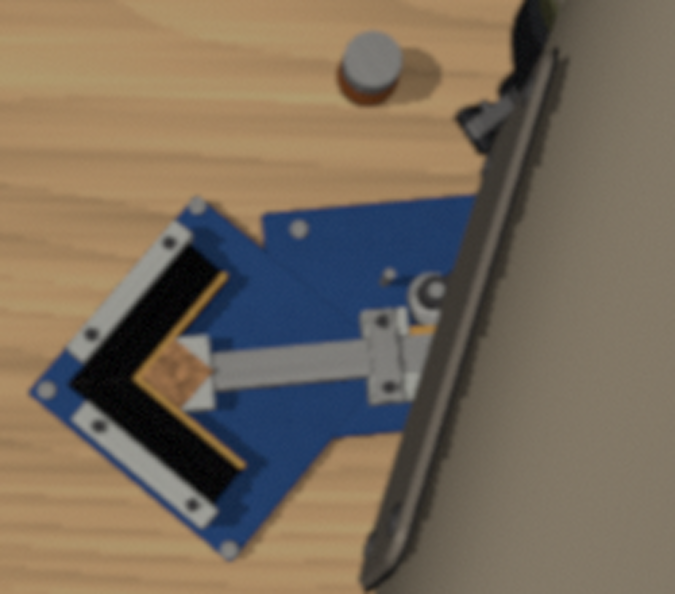

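The sample corner is still flush at (72,383) with the jaw in its inner corner at (135,378). The pot is in place, and the arm hides the knob from this camera. Handing in.

```bash
python3 -c "
from rig import ctrl; print(ctrl.close_job())"
```

```text
the job is handed in; nothing more can be done
None
```

The middle-sized black sample is clamped: I swung the lever to its free stop, pushed the slide home by the tail plate, then swung the lever back to its locked stop. I handed the job in at about 18.5 s with the fingers clear; the hand-in gave no verdict.

**Last checks**
- **Cam:** it reached about 1.9 rad before I touched the slide. On the way back the lever met the locked stop with about 15 N. The side camera then read 0.01 rad and the wrist camera 0.10, both under the 0.2 limit.
- **Slide:** it advanced about 54 mm after contact, then stopped hard at 16 N. That fits home from a start near 16 mm, but I could not read the slide joint directly.
- **Sample:** the picture shows it flush with both fences, and its position did not change while locking. My measured corner was x = 0.1967, short of the 0.1975 required. I took this as camera and fit error of 2–3 mm, because the picture and the hard stop both said home.
- **Bystanders:** the pot was in place in the last picture. I did not look at the ring and dowel again at the end, but no move came near them.

**What went wrong:** the real fingertips sit about 28 mm higher than the reported TCP. My first swing therefore passed over the knob without touching it, and I corrected for that afterwards. The fence-edge numbers my script printed were not usable, so I did not rely on them.

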